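Gauge a brass tube in the taper gauge

ROBOT

A 7-joint arm with a two-finger parallel gripper is mounted at the origin on a cart in front of the work surface, level with it; the furniture and walls round the work are solid. World frame = base frame: x ahead of the robot, y to its left, z up, the work surface at z = 0. Lengths are in m, angles in rad, forces in N, time in s.
With the tool pointing down it reaches from about 0.4 to 0.85 m from the base axis. Payload 10.4 kg.
Tool frame: the origin (TCP) lies midway between the tips of the shut fingers; the grasp point (between the pads) lies 19 mm behind it; x points along the fingers, y is the direction in which the jaws open and shut, and the axes are right-handed (so a half turn about x gives the same grasp; the last joint's range is limited). The gripper opens to 85 mm and grips with 20 to 120 N. Pads are 22 mm wide; open, the fingers measure 114 mm over their backs; the gripper's body (76 mm by 85 mm) begins 54 mm behind the grasp point. The pads swing forward as they close: fully open they stand 13 mm farther back than shut.
Start: joints at [-1.336, 0.332, -0.065, 1.46, 0.022, 1.35, -0.088], TCP at [0.159, 0.604, 0.231] pointing down, gripper open.
Joint ranges: [-2.6, 2.6], [-0.5, 2.12], [-1.47, 1.34], [0.16, 2.42], [-1.27, 4.41], [0.06, 2.06], [-2.6, 2.6]. Speed limits (rad/s): [2.22, 2.22, 2.79, 2.79, 3.14, 3.14, 3.14].

INTERFACE

Orientations are given as [roll, pitch, yaw] about the fixed x, y, z axes, in that order (R = Rz(yaw) Ry(pitch) Rx(roll)).
In Python, from plant import robot gives the robot as it stands. The module is installed in compiled form; this text tells all that it offers.
- The arm moves only by the tool arm_command, never from a script. Its argument "commands" is a list of rows, each an object of numbers: "jaw": the closure, from 0 (fully open) to 1 (shut); "dx", "dy", "dz": the shift along the world's x, y, z in cm; "rx", "ry", "rz": the turn, a rotation vector about the world's x, y, z in rad. In form: [{"jaw": .., "dx": .., "dy": .., "dz": .., "rx": .., "ry": .., "rz": ..}, ...]. A call has 1 to 10 rows; each row shifts and turns the commanded pose from where the row before left it; what a row does not reach is not made up. A row lasts 1/12 s, in which the tool goes at most 41.7 mm and 7.16 degrees, less where a joint would pass 70% of its speed; a pose out of reach is approached as far as the arm can. A call with a gripper value outside its range is refused whole. The fingers move at their own pace and stop on an object; the grip force is fixed at half the most. Time passes only in rows, so rows that do not move let the fingers close. It gives the time, the measured TCP pose, the force and the opening at its end, in the units of the state.
- robot.get_state(): the state, without advancing time (a new reading comes with each control period).
- robot.capture(name): name is "scene" or "top" or "wrist"; returns a dict with "color" (384x512x3 uint8, blue, green, red), "vfov" (degrees; the focal length in pixels is half the picture's height over the tangent of half this angle, whatever the lens; pixels are square), "cx", "cy" (the principal point, pixels), "T" (4x4, takes a point from camera to world coordinates); the wrist camera has in their place "tool_from_camera" (4x4, takes a point from camera to tool coordinates, whose origin is the TCP and whose axes are the tool frame's). Camera axes: x right, y down, z forward; pixel columns grow to the right and rows downward; lengths in m; the calibration is good to about 2 mm. A picture is of the moment at which its call begins: read the wrist's pose just before it. There is no depth.
- robot.sign_off(): hands the job in, once; it reports no verdict.
The state is a dict: "time_s": time; "q": joint angles; "qd": joint speeds; "tau": joint torques, N m; "ee_pos": TCP position; "ee_rot": TCP orientation; "wrist_force": force on the tool from outside, world axes, zero at the start; "ft_torque": the same for the moment, N m; "opening": finger opening in m.
Only numpy, scipy, OpenCV 4.12 (cv2) and the standard library are available. Lean on these libraries where they do the work, as an engineer would, in place of code of your own. Each camera call takes 0.05 s, during which the arm holds its last target. There are 200 camera calls.

TASK

Measure the thicker of the two brass tubes: stand it in the wide mouth of the taper gauge's slot and slide it, upright, toward the narrow end until it wedges between the jaws. Then slide the gauge's pointer along its rail until it is level with the middle of the wedged tube, to mark the reading. Leave the tube wedged and standing, let go of everything, and leave the thinner tube where it stands.

Things in the scene. Friction and masses are not known exactly. Their poses are not given: they have to be found in the camera images.
- gauge: Taper gauge, fixed to the bench: grey plate 160 x 150 x 6 mm with two straight steel jaws in a V on it and a pointer rail along its +y edge. Origin: underside of the plate, on the slot's centre line; x runs along the slot from the wide mouth to the narrow end, z up. The plate reaches from x = -85 to +75 mm, y = -53 to +97 mm. Black lines on the jaw tops, 10 mm apart, are the scale.
- slot_mouth (a point): Middle of the slot's wide mouth, on its floor (the plate's top, 6 mm above the bench), at x = -65 mm in the gauge's frame; axes as the gauge's. The slot narrows evenly from 54 mm wide here to 6 mm at x = +55 mm of the gauge. The jaws are rigid and fixed, 24 mm wide, 18 mm high: tops 24 mm above the bench.
- thick_tube (a point): Centre, half-way up, of the thicker brass tube, the one to measure: 30 mm outside diameter, 80 mm tall, standing upright on the bench (z of the tube up), about 0.17 kg.
- thin_tube (a point): Centre, half-way up, of the thinner brass tube, to be left alone: 22 mm outside diameter, 80 mm tall, standing upright on the bench.
- pointer (a joint): Slide of the pointer along its rail (m): its value is the x of the pointer's middle in the gauge's frame, so it grows toward the narrow end; range -0.045 to +0.045. It stays where it is left; about 1 N moves it. It starts near the narrow end.
- pointer_knob (a point): Middle of the pointer's upright black knob, 36 mm above the bench, at y = +78 mm in the gauge's frame; axes as the gauge's. The knob is 18 mm along the slot, 20 mm across, from 22 to 54 mm above the bench. A thin steel finger, square to the slot, goes from under it over the jaw: tip 31 mm from the slot's centre line, top 29 mm above the bench.

How it is judged:
By the outcome, as a careful person would: the job done as asked, in the order asked, and still so for the second after the job is handed in, with the robot touching nothing.
It also fails if it takes over 45 s, if anything falls off the work surface, if the arm or the gripper's body presses on something with over 40 N, if the wrist force passes 120 N, or if a joint passes its speed limit or range.

## Working session

There is one attempt and no reset: what is moved stays moved. The work goes in short steps, Python scripts to look and compute and a tool call to move; the robot and the scene stay as the last step left them, time stands still between calls to the robot, and variables do not carry over. Pictures are saved under pics/ and viewed, about 8 in all and at most 12, crops included, and the job is handed in when it is done.

Besides the shell and the picture viewer there is one more tool, called in YAML: its name, and indented under it one key for each argument. arm_command: Moves the arm, as the interface text tells. Its arguments: {"type":"object","properties":{"commands":{"type":"array","items":{"type":"object","properties":{"jaw":{"type":"number"},"dx":{"type":"number"},"dy":{"type":"number"},"dz":{"type":"number"},"rx":{"type":"number"},"ry":{"type":"number"},"rz":{"type":"number"}}}}},"required":["commands"]}

```bash
mkdir -p pics; cat > h.py <<'E'
import numpy as np, cv2
from plant import robot
def ray(c,u,v,T=None):
    T=c["T"] if T is None else T
    f=c["color"].shape[0]/2/np.tan(np.radians(c["vfov"])/2)
    d=np.array([(u-c["cx"])/f,(v-c["cy"])/f,1.]); return T[:3,3],T[:3,:3]@d
def onz(c,u,v,z,T=None):
    o,d=ray(c,u,v,T); return o+d*(z-o[2])/d[2]
def proj(c,p,T=None):
    T=c["T"] if T is None else T
    f=c["color"].shape[0]/2/np.tan(np.radians(c["vfov"])/2)
    q=T[:3,:3].T@(np.array(p)-T[:3,3]); return f*q[0]/q[2]+c["cx"],f*q[1]/q[2]+c["cy"]
def wristT(c,s):
    from scipy.spatial.transform import Rotation as R
    T=np.eye(4);T[:3,:3]=R.from_euler('xyz',s["ee_rot"]).as_matrix();T[:3,3]=s["ee_pos"]
    return T@c["tool_from_camera"]
E
python3 - <<'E'
from h import *
s=robot.get_state();print({k:np.round(v,3) for k,v in s.items()})
for n in["scene","top"]:
    c=robot.capture(n);np.save(f"{n}.npy",c,allow_pickle=True)
    cv2.imwrite(f"pics/{n}0.png",cv2.resize(c["color"],(800,600),interpolation=cv2.INTER_CUBIC));print(n,c["vfov"],c["cx"],c["cy"],c["T"].round(3).tolist())
E
```

```text
{'time_s': np.float64(0.0), 'q': array([-1.336,  0.333, -0.065,  1.461,  0.022,  1.35 , -0.089]), 'qd': array([ 0.001, -0.001,  0.   , -0.   , -0.001, -0.001, -0.001]), 'tau': array([ 0.0000e+00, -6.2544e+01,  5.0000e-02, -3.9159e+01,  1.6000e-02,
        1.0000e-02,  0.0000e+00]), 'ee_pos': array([0.159, 0.604, 0.23 ]), 'ee_rot': array([-1.528,  1.569, -1.785]), 'wrist_force': array([-0.362,  1.312, -0.272]), 'ft_torque': array([-0.009,  0.011,  0.029]), 'opening': np.float64(0.085)}
scene 51.374172100179926 258.89992297895026 190.52004281556688 [[0.978, -0.165, 0.131, 0.425], [-0.21, -0.768, 0.604, -0.402], [0.001, -0.618, -0.786, 0.743], [0.0, 0.0, 0.0, 1.0]]
top 45.16351671128121 257.6649684121165 190.14997761328863 [[-0.003, -0.99, 0.138, 0.394], [-1.0, 0.003, 0.003, 0.101], [-0.004, -0.138, -0.99, 1.009], [0.0, 0.0, 0.0, 1.0]]
```

View pics/top0.png

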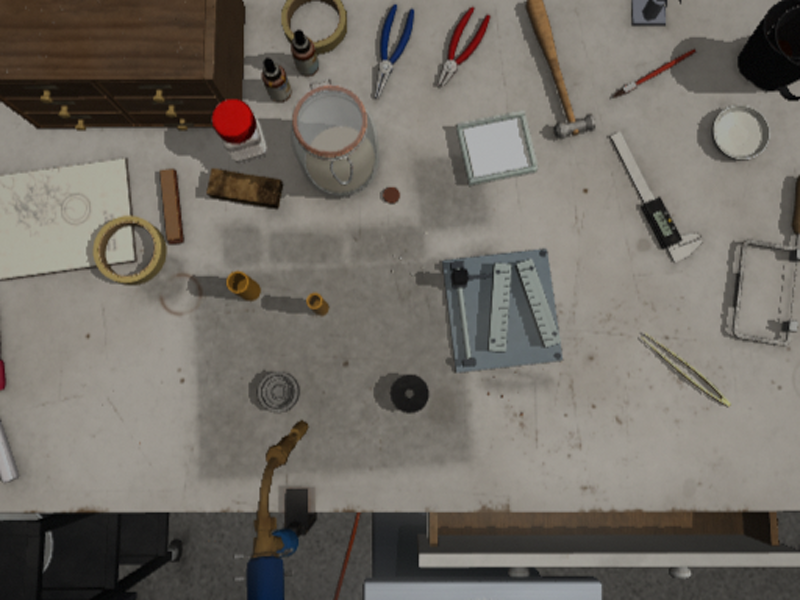

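View pics/scene0.png

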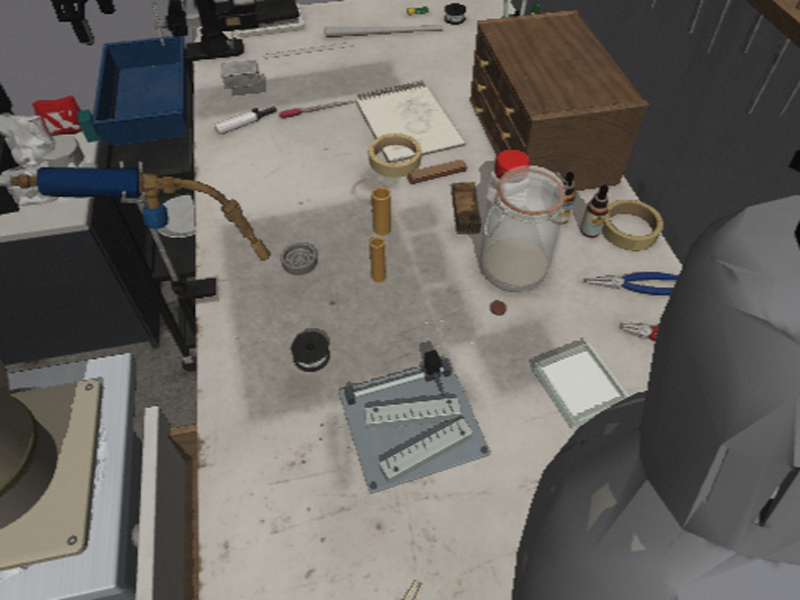

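The top view shows the gauge with its corners near (442,263), (545,249), (562,358) and (455,372), the narrow end up (+x) and the pointer at (459,275). The thick tube is at (242,287) and the thin one at (317,304). A torch nozzle hangs near (300,430). The scene view agrees, with the tubes at (381,211) and (377,260).

```bash
cat > m.py <<'E'
from h import *
from scipy.spatial.transform import Rotation as R
t=np.load("top.npy",allow_pickle=True).item();s=np.load("scene.npy",allow_pickle=True).item()
def tri(a,b):
    (o1,d1),(o2,d2)=ray(t,*a),ray(s,*b)
    k=np.linalg.lstsq(np.c_[d1,-d2],o2-o1,rcond=None)[0];p,q=o1+k[0]*d1,o2+k[1]*d2
    return (p+q)/2,np.linalg.norm(p-q)
k=512/800
print("torch tip",tri((303*k,427*k),(263*k,257*k)));print("torch elbow",tri((262*k,487*k),(190*k,182*k)))
for n,c in(("top",t),("scene",s)):
    hsv=cv2.cvtColor(c["color"],cv2.COLOR_BGR2HSV)
    m=cv2.inRange(hsv,(10,140,60),(28,255,255));num,lab,st,ce=cv2.connectedComponentsWithStats(m)
    for i in range(1,num):
        if st[i,4]>80: 
            ys,xs=np.nonzero(lab==i);print(n,"brass",st[i],ce[i].round(1))
    m=cv2.inRange(hsv,(95,25,60),(125,110,190))
    m=cv2.morphologyEx(m,cv2.MORPH_CLOSE,np.ones((7,7)));num,lab,st,ce=cv2.connectedComponentsWithStats(m)
    i=[j for j in range(1,num) if st[j,4]>800]
    for j in i:
        cn=cv2.findContours((lab==j).astype(np.uint8),0,2)[0][0]
        ap=cv2.boxPoints(cv2.minAreaRect(cn)); ap2=cv2.approxPolyDP(cv2.convexHull(cn),4,True)[:,0]
        print(n,"plate",st[j],ap2.tolist());
        print([onz(c,*p,.006).round(4).tolist() for p in ap2.astype(float)])
st=robot.get_state();M=R.from_euler('xyz',st["ee_rot"]).as_matrix();print(M.round(3))
# tops and bottoms (crop for inspection)
a=cv2.resize(t["color"][150:245,275:365],None,fx=6,fy=6,interpolation=cv2.INTER_CUBIC)
cv2.imwrite("pics/gz.png",a)
E
python3 m.py
```

```text
torch tip (array([0.35500015, 0.2325624 , 0.06917262]), np.float64(0.0045219542783489245))
torch elbow (array([0.2915261 , 0.25680159, 0.20306121]), np.float64(0.013576626551122606))
top brass [133 108  33  21 368] [150.2 119.1]
top brass [145 174  22  18 215] [155.8 182.9]
top brass [196 188  14  13 101] [202.9 194.1]
top brass [171 285  15  14 123] [178.1 290.2]
top brass [163 318  18  35 288] [169.9 339.3]
top plate [ 284  160   76   78 2150] [[349, 160], [359, 229], [292, 237], [284, 167]]
[[0.6006, -0.0974, 0.006], [0.4483, -0.1145, 0.006], [0.4315, 0.0308, 0.006], [0.5854, 0.0464, 0.006]]
scene brass [239 120  11  30 286] [244.  134.6]
scene brass [237 152   9  28 209] [241.5 165.1]
[[-0.     0.255  0.967]
 [-0.001  0.967 -0.255]
 [-1.    -0.001  0.   ]]
```

View pics/gz.png

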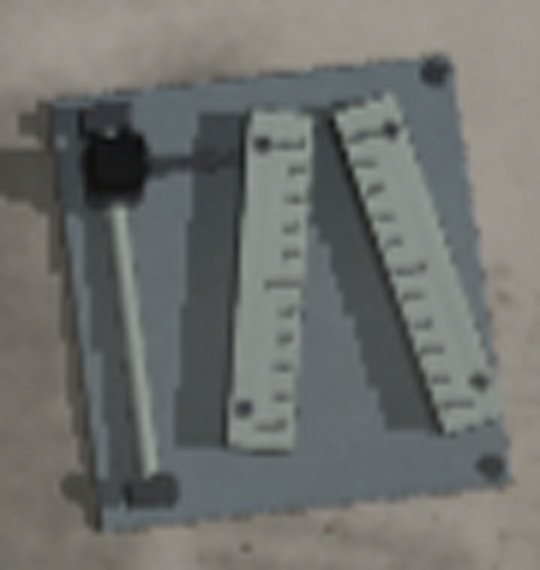

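```bash
cat > m2.py <<'E'
from h import *
exec(open("m.py").read().split("print(\"torch tip")[0])
C=np.array([[75,97],[75,-53],[-85,-53],[-85,97]])/1e3
px=np.array([[50,103],[447,57],[510,483],[100,530]])/6+[275,150]-.4
P=np.array([onz(t,*p,.006) for p in px])[:,:2];print(P.round(4),np.linalg.norm(P-np.roll(P,-1,0),axis=1).round(4))
c0,p0=C.mean(0),P.mean(0);U,S,V=np.linalg.svd((C-c0).T@(P-p0));Rm=(U@V).T
o=p0-Rm@c0;yaw=np.arctan2(Rm[1,0],Rm[0,0]);print("gauge",o.round(4),"yaw",yaw.round(4),"res",((C@Rm.T+o)-P).round(4).tolist())
for n,q in dict(mouth=(-65,0),wedge=(-6.5,0),knobT=(-6.5,78)).items():print(n,(Rm@np.array(q)/1e3+o).round(4))
for z in(.036,.054):
    kp=onz(t,115/6+275-.4,160/6+150-.4,z);print("knob",z,kp.round(4),"gauge frame",(Rm.T@(kp[:2]-o)).round(4))
for a,b in(((145,174,22,18),(239,120,11,30)),((196,188,14,13),(237,152,9,28))):
    p,e=tri((a[0]+a[2]/2-.5,a[1]+a[3]/2-.5),(b[0]+b[2]/2-.5,b[1]+b[3]/2-.5));print("tube",p.round(4),e.round(4))
    # top rim lies at z=.08: project rim centre
    print(" proj top view of axis",[np.round(proj(t,(p[0],p[1],z)),1).tolist() for z in(0,.08)])
print("torch bottle",tri((267*k,575*k),(90*k,182*k)) if 'k' in dir() else 0)
k=512/800;print(tri((267*k,575*k),(90*k,182*k)))
E
python3 m2.py
```

```text
[[ 0.5859  0.0488]
 [ 0.6027 -0.0977]
 [ 0.4459 -0.1157]
 [ 0.4295  0.0324]] [0.1474 0.1577 0.149  0.1573]
gauge [ 0.5234 -0.0544] yaw 0.1108 res [[0.0013, 0.0015], [0.0011, -0.0011], [-0.0012, -0.0007], [-0.0013, 0.0003]]
mouth [ 0.4588 -0.0616]
wedge [ 0.5169 -0.0551]
knobT [0.5083 0.0224]
knob 0.036 [0.5595 0.0274 0.036 ] gauge frame [0.0449 0.0773]
knob 0.054 [0.5564 0.0288 0.054 ] gauge frame [0.042 0.079]
tube [0.5447 0.3214 0.0407] 0.003
 proj top view of axis [[159.6, 186.0], [151.2, 180.2]]
tube [0.5191 0.2214 0.0396] 0.0045
 proj top view of axis [[204.7, 197.4], [200.1, 192.5]]
torch bottle (array([0.1955599 , 0.23993983, 0.23744517]), np.float64(0.037994086646294924))
(array([0.1955599 , 0.23993983, 0.23744517]), np.float64(0.037994086646294924))
```

arm_command:
  commands:
    - {"dx": 3.2, "dy": -2.2, "rz": -0.1, "jaw": 0}
    - {"dx": 3.2, "dy": -2.2, "rz": -0.1, "jaw": 0}
    - {"dx": 3.2, "dy": -2.2, "rz": -0.1, "jaw": 0}
    - {"dx": 3.2, "dy": -2.2, "rz": -0.1, "jaw": 0}
    - {"dx": 3.2, "dy": -2.2, "rz": -0.1, "jaw": 0}
    - {"dx": 3.2, "dy": -2.2, "rz": -0.1, "jaw": 0}
    - {"dx": 3.2, "dy": -2.2, "rz": -0.1, "jaw": 0}
    - {"dx": 3.2, "dy": -2.2, "rz": -0.1, "jaw": 0}
    - {"dx": 3.2, "dy": -2.2, "rz": -0.1, "jaw": 0}
    - {"dx": 3.2, "dy": -2.2, "rz": -0.1, "jaw": 0}

```text
invalid input at $.commands[0]: expected keys jaw, dx, dy, dz, rx, ry, rz
```

arm_command:
  commands:
    - {"dx": 3.0, "dy": -3.0, "rz": -0.1, "jaw": 0}
    - {"dx": 3.0, "dy": -3.0, "rz": -0.1, "jaw": 0}
    - {"jaw": 0}
    - {"jaw": 0}
    - {"jaw": 0}

```text
invalid input at $.commands[0]: expected keys jaw, dx, dy, dz, rx, ry, rz
```

```bash
cat > w.py <<'E'
from h import *
import sys
from scipy.spatial.transform import Rotation as R
def wrist(name):
    s=robot.get_state();c=robot.capture("wrist");T=wristT(c,s)
    M=R.from_euler('xyz',s["ee_rot"]).as_matrix()
    print("t",s["time_s"],"pos",s["ee_pos"].round(4),"fingers",M[:,0].round(3),"open",M[:,1].round(3),"F",s["wrist_force"].round(1),"op",round(float(s["opening"]),4),"q7",s["q"].round(2))
    np.save("wr.npy",dict(c=c,T=T),allow_pickle=True)
    cv2.imwrite(f"pics/{name}.png",c["color"]);return s,c,T
E
python3 - <<'E'
from w import *
s,c,T=wrist("w1")
for z in(0,.08):print(proj(c,(.5447,.3214,z),T),proj(c,(.5191,.2214,z),T))
E
```

```text
t 0.1 pos [0.1593 0.604  0.2306] fingers [-0.    -0.001 -1.   ] open [ 0.255  0.967 -0.001] F [-0.2 -0.3 -0.7] op 0.085 q7 [-1.34  0.33 -0.06  1.46  0.02  1.35 -0.09]
(np.float64(166.78682886530993), np.float64(407.0771471196448)) (np.float64(109.40273901724046), np.float64(407.3639131555))
(np.float64(149.56077826430638), np.float64(460.41211852188906)) (np.float64(82.11473494376838), np.float64(460.7245086709547))
```

View pics/w1.png

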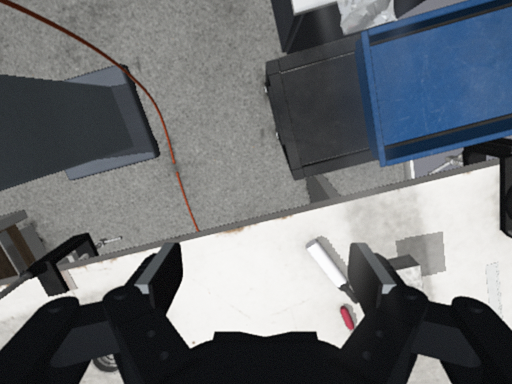

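The moves were refused because every key is required. The picture shows only the start pose over the bench edge. I'll resend with all the keys.

arm_command:
  commands:
    - {"dx": 3.2, "dy": -2.2, "dz": 0, "rx": 0, "ry": 0, "rz": -0.1, "jaw": 0}
    - {"dx": 3.2, "dy": -2.2, "dz": 0, "rx": 0, "ry": 0, "rz": -0.1, "jaw": 0}
    - {"dx": 3.2, "dy": -2.2, "dz": 0, "rx": 0, "ry": 0, "rz": -0.1, "jaw": 0}
    - {"dx": 3.2, "dy": -2.2, "dz": 0, "rx": 0, "ry": 0, "rz": -0.1, "jaw": 0}
    - {"dx": 3.2, "dy": -2.2, "dz": 0, "rx": 0, "ry": 0, "rz": -0.1, "jaw": 0}
    - {"dx": 3.2, "dy": -2.2, "dz": 0, "rx": 0, "ry": 0, "rz": -0.1, "jaw": 0}
    - {"dx": 3.2, "dy": -2.2, "dz": 0, "rx": 0, "ry": 0, "rz": -0.1, "jaw": 0}
    - {"dx": 3.2, "dy": -2.2, "dz": 0, "rx": 0, "ry": 0, "rz": -0.1, "jaw": 0}
    - {"dx": 3.2, "dy": -2.2, "dz": 0, "rx": 0, "ry": 0, "rz": -0.1, "jaw": 0}
    - {"dx": 3.2, "dy": -2.2, "dz": 0, "rx": 0, "ry": 0, "rz": -0.1, "jaw": 0}

```text
time_s: 0.98
ee_pos: [0.4806, 0.383, 0.2313]
ee_rot: [2.935, 1.571, 1.672]
wrist_force: [-0.4, 1.4, -2.0]
opening: 0.0857
```

arm_command:
  commands:
    - {"dx": 3, "dy": -3, "dz": 0, "rx": 0, "ry": 0, "rz": -0.1, "jaw": 0}
    - {"dx": 3, "dy": -3, "dz": 0, "rx": 0, "ry": 0, "rz": -0.1, "jaw": 0}
    - {"dx": 0, "dy": 0, "dz": 0, "rx": 0, "ry": 0, "rz": 0, "jaw": 0}
    - {"dx": 0, "dy": 0, "dz": 0, "rx": 0, "ry": 0, "rz": 0, "jaw": 0}
    - {"dx": 0, "dy": 0, "dz": 0, "rx": 0, "ry": 0, "rz": 0, "jaw": 0}

```text
time_s: 1.4
ee_pos: [0.5379, 0.3258, 0.231]
ee_rot: [-1.835, 1.57, 2.991]
wrist_force: [-0.4, -0.3, -0.3]
opening: 0.0855
```

```bash
python3 - <<'E'
from w import *
s,c,T=wrist("w2")
for z in(0,.08):print(proj(c,(.5447,.3214,z),T),proj(c,(.5191,.2214,z),T))
E
```

```text
t 1.4 pos [0.5379 0.3258 0.231 ] fingers [-0.001  0.    -1.   ] open [ 0.994  0.113 -0.001] F [-0.4 -0.3 -0.3] op 0.0855 q7 [-0.87  0.35  0.33  1.47 -0.11  1.35 -0.42]
(np.float64(269.6712917620724), np.float64(167.92865575173687)) (np.float64(243.77153436622876), np.float64(233.5884764599054))
(np.float64(270.86142064464497), np.float64(184.00497940421408)) (np.float64(238.9223370615726), np.float64(263.34098466308365))
```

View pics/w2.png

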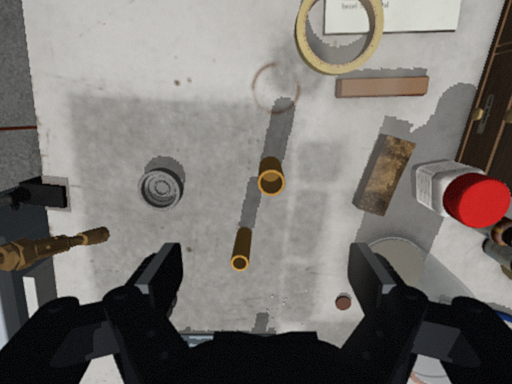

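The thick tube's rim is at (271,184) and the thin one's at (240,263). Both match the predictions of (270.9,184.0) and (238.9,263.3) within 1–2 px. I'll descend and grip.

arm_command:
  commands:
    - {"dx": 0.7, "dy": -0.45, "dz": -1, "rx": 0, "ry": 0, "rz": 0, "jaw": 0}
    - {"dx": 0, "dy": 0, "dz": -3.5, "rx": 0, "ry": 0, "rz": 0, "jaw": 0}
    - {"dx": 0, "dy": 0, "dz": -3.5, "rx": 0, "ry": 0, "rz": 0, "jaw": 0}
    - {"dx": 0, "dy": 0, "dz": -3.5, "rx": 0, "ry": 0, "rz": 0, "jaw": 0}
    - {"dx": 0, "dy": 0, "dz": -3.5, "rx": 0, "ry": 0, "rz": 0, "jaw": 0}
    - {"dx": 0, "dy": 0, "dz": -2.4, "rx": 0, "ry": 0, "rz": 0, "jaw": 0}
    - {"dx": 0, "dy": 0, "dz": -1.5, "rx": 0, "ry": 0, "rz": 0, "jaw": 0}
    - {"dx": 0, "dy": 0, "dz": 0, "rx": 0, "ry": 0, "rz": 0, "jaw": 0}
    - {"dx": 0, "dy": 0, "dz": 0, "rx": 0, "ry": 0, "rz": 0, "jaw": 0}

```text
time_s: 2.2
ee_pos: [0.5445, 0.3211, 0.0415]
ee_rot: [-1.056, 1.569, -2.512]
wrist_force: [0.3, -0.2, 1.0]
opening: 0.0855
```

arm_command:
  commands:
    - {"dx": 0, "dy": 0, "dz": 0, "rx": 0, "ry": 0, "rz": 0, "jaw": 0.3}
    - {"dx": 0, "dy": 0, "dz": 0, "rx": 0, "ry": 0, "rz": 0, "jaw": 0.5}
    - {"dx": 0, "dy": 0, "dz": 0, "rx": 0, "ry": 0, "rz": 0, "jaw": 0.6}
    - {"dx": 0, "dy": 0, "dz": 0, "rx": 0, "ry": 0, "rz": 0, "jaw": 0.7}
    - {"dx": 0, "dy": 0, "dz": 0, "rx": 0, "ry": 0, "rz": 0, "jaw": 0.8}
    - {"dx": 0, "dy": 0, "dz": 0, "rx": 0, "ry": 0, "rz": 0, "jaw": 1}
    - {"dx": 0, "dy": 0, "dz": 0, "rx": 0, "ry": 0, "rz": 0, "jaw": 1}
    - {"dx": 0, "dy": 0, "dz": 0, "rx": 0, "ry": 0, "rz": 0, "jaw": 1}

```text
time_s: 2.87
ee_pos: [0.5456, 0.3212, 0.0432]
ee_rot: [2.23, 1.57, 0.773]
wrist_force: [-1.0, 0.2, 6.0]
opening: 0.0292
```

arm_command:
  commands:
    - {"dx": 0, "dy": 0, "dz": 2, "rx": 0, "ry": 0, "rz": 0, "jaw": 1}
    - {"dx": 0, "dy": 0, "dz": 4, "rx": 0, "ry": 0, "rz": 0, "jaw": 1}
    - {"dx": 0, "dy": 0, "dz": 4, "rx": 0, "ry": 0, "rz": 0, "jaw": 1}
    - {"dx": 0, "dy": 0, "dz": 4, "rx": 0, "ry": 0, "rz": 0, "jaw": 1}
    - {"dx": 0, "dy": 0, "dz": 1, "rx": 0, "ry": 0, "rz": 0, "jaw": 1}
    - {"dx": 0, "dy": 0, "dz": 0, "rx": 0, "ry": 0, "rz": 0, "jaw": 1}

```text
time_s: 3.37
ee_pos: [0.5469, 0.3218, 0.1962]
ee_rot: [2.112, 1.564, 0.654]
wrist_force: [0.5, -0.1, -2.5]
opening: 0.0291
```

arm_command:
  commands:
    - {"dx": -0.4, "dy": -2, "dz": 0, "rx": 0, "ry": 0, "rz": 0, "jaw": 1}
    - {"dx": -0.9, "dy": -4, "dz": 0, "rx": 0, "ry": 0, "rz": 0, "jaw": 1}
    - {"dx": -0.9, "dy": -4, "dz": 0, "rx": 0, "ry": 0, "rz": 0, "jaw": 1}
    - {"dx": -0.9, "dy": -4, "dz": 0, "rx": 0, "ry": 0, "rz": 0, "jaw": 1}
    - {"dx": -0.9, "dy": -4, "dz": 0, "rx": 0, "ry": 0, "rz": 0, "jaw": 1}
    - {"dx": -0.9, "dy": -4, "dz": 0, "rx": 0, "ry": 0, "rz": 0, "jaw": 1}
    - {"dx": -0.9, "dy": -4, "dz": 0, "rx": 0, "ry": 0, "rz": 0, "jaw": 1}
    - {"dx": -0.9, "dy": -4, "dz": 0, "rx": 0, "ry": 0, "rz": 0, "jaw": 1}
    - {"dx": -0.8, "dy": -4, "dz": 0, "rx": 0, "ry": 0, "rz": 0, "jaw": 1}
    - {"dx": -0.7, "dy": -4, "dz": 0, "rx": 0, "ry": 0, "rz": 0, "jaw": 1}

```text
time_s: 4.2
ee_pos: [0.4613, -0.0607, 0.1906]
ee_rot: [-1.721, 1.568, 3.105]
wrist_force: [0.7, -1.5, -1.6]
opening: 0.0288
```

arm_command:
  commands:
    - {"dx": 0, "dy": 0, "dz": 0, "rx": 0, "ry": 0, "rz": 0, "jaw": 1}
    - {"dx": 0, "dy": 0, "dz": 0, "rx": 0, "ry": 0, "rz": 0, "jaw": 1}
    - {"dx": 0, "dy": 0, "dz": 0, "rx": 0, "ry": 0, "rz": 0, "jaw": 1}

```text
time_s: 4.45
ee_pos: [0.4626, -0.0586, 0.191]
ee_rot: [-1.696, 1.569, 3.129]
wrist_force: [0.7, 0.1, -2.0]
opening: 0.0287
```

```bash
python3 - <<'E'
from w import *
s,c,T=wrist("w3")
# gauge corner/mouth predictions
o=np.array([.5234,-.0544]);y=.1108;Rm=np.array([[np.cos(y),-np.sin(y)],[np.sin(y),np.cos(y)]])
im=c["color"].copy()
for g in[(75,97,6),(75,-53,6),(-85,-53,6),(-85,97,6),(-65,27,24),(55,3,24),(-65,-27,24),(55,-3,24)]:
    p=proj(c,(*(Rm@np.array(g[:2])/1e3+o),g[2]/1e3),T);cv2.drawMarker(im,tuple(int(round(a)) for a in p),(0,0,255),0,10)
cv2.imwrite("pics/w3.png",cv2.resize(im,(800,600)))
t=robot.capture("top");np.save("top2.npy",t,allow_pickle=True)
E
```

```text
t 4.45 pos [ 0.4626 -0.0586  0.191 ] fingers [-0.002  0.    -1.   ] open [ 0.994  0.113 -0.002] F [ 0.7  0.1 -2. ] op 0.0287 q7 [-0.54 -0.02  0.58  1.94  0.01  1.21  0.14]
```

View pics/w3.png

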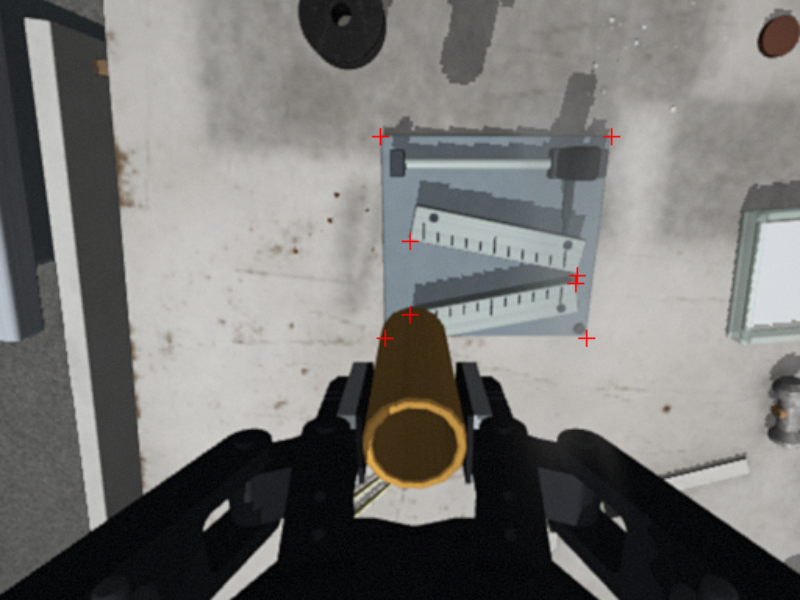

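The gauge outline and jaw corners lie on their predicted marks within about 2 px. The tube hangs upright, centred between the pads at (415,445). I'll lower it into the mouth.

arm_command:
  commands:
    - {"dx": 0.1, "dy": -0.25, "dz": -2.5, "rx": 0, "ry": 0, "rz": 0, "jaw": 1}
    - {"dx": 0, "dy": 0, "dz": -3.5, "rx": 0, "ry": 0, "rz": 0, "jaw": 1}
    - {"dx": 0, "dy": 0, "dz": -3, "rx": 0, "ry": 0, "rz": 0, "jaw": 1}
    - {"dx": 0, "dy": 0, "dz": -2, "rx": 0, "ry": 0, "rz": 0, "jaw": 1}
    - {"dx": 0, "dy": 0, "dz": -1.5, "rx": 0, "ry": 0, "rz": 0, "jaw": 1}
    - {"dx": 0, "dy": 0, "dz": -1, "rx": 0, "ry": 0, "rz": 0, "jaw": 1}
    - {"dx": 0, "dy": 0, "dz": 0, "rx": 0, "ry": 0, "rz": 0, "jaw": 1}
    - {"dx": 0, "dy": 0, "dz": 0, "rx": 0, "ry": 0, "rz": 0, "jaw": 1}

```text
time_s: 5.22
ee_pos: [0.4643, -0.0611, 0.0573]
ee_rot: [-1.197, 1.57, -2.654]
wrist_force: [0.3, -0.3, -1.1]
opening: 0.0288
```

arm_command:
  commands:
    - {"dx": 0, "dy": 0, "dz": -0.3, "rx": 0, "ry": 0, "rz": 0, "jaw": 1}
    - {"dx": 0, "dy": 0, "dz": -0.2, "rx": 0, "ry": 0, "rz": 0, "jaw": 1}
    - {"dx": 0, "dy": 0, "dz": 0, "rx": 0, "ry": 0, "rz": 0, "jaw": 1}
    - {"dx": 0, "dy": 0, "dz": 0, "rx": 0, "ry": 0, "rz": 0, "jaw": 1}

```text
time_s: 5.55
ee_pos: [0.4645, -0.0615, 0.0527]
ee_rot: [1.863, 1.57, 0.405]
wrist_force: [-0.4, -0.1, -1.6]
opening: 0.029
```

arm_command:
  commands:
    - {"dx": 0, "dy": 0, "dz": -0.2, "rx": 0, "ry": 0, "rz": 0, "jaw": 1}
    - {"dx": 0, "dy": 0, "dz": -0.15, "rx": 0, "ry": 0, "rz": 0, "jaw": 1}
    - {"dx": 0, "dy": 0, "dz": 0, "rx": 0, "ry": 0, "rz": 0, "jaw": 1}
    - {"dx": 0, "dy": 0, "dz": 0, "rx": 0, "ry": 0, "rz": 0, "jaw": 1}

```text
time_s: 5.88
ee_pos: [0.4646, -0.0615, 0.0492]
ee_rot: [1.893, 1.57, 0.435]
wrist_force: [-1.5, -0.2, 5.0]
opening: 0.0284
```

arm_command:
  commands:
    - {"dx": 0.7, "dy": 0.1, "dz": 0, "rx": 0, "ry": 0, "rz": 0, "jaw": 1}
    - {"dx": 0.8, "dy": 0.1, "dz": 0, "rx": 0, "ry": 0, "rz": 0, "jaw": 1}
    - {"dx": 0.8, "dy": 0.1, "dz": 0, "rx": 0, "ry": 0, "rz": 0, "jaw": 1}
    - {"dx": 0.8, "dy": 0.1, "dz": 0, "rx": 0, "ry": 0, "rz": 0, "jaw": 1}
    - {"dx": 0.8, "dy": 0.1, "dz": 0, "rx": 0, "ry": 0, "rz": 0, "jaw": 1}
    - {"dx": 0.5, "dy": 0.06, "dz": 0, "rx": 0, "ry": 0, "rz": 0, "jaw": 1}
    - {"dx": 0.2, "dy": 0.02, "dz": 0, "rx": 0, "ry": 0, "rz": 0, "jaw": 1}
    - {"dx": 0, "dy": 0, "dz": 0, "rx": 0, "ry": 0, "rz": 0, "jaw": 1}
    - {"dx": 0, "dy": 0, "dz": 0, "rx": 0, "ry": 0, "rz": 0, "jaw": 1}

```text
time_s: 6.63
ee_pos: [0.5106, -0.0557, 0.0488]
ee_rot: [1.28, 1.57, -0.178]
wrist_force: [1.3, 0.4, -0.6]
opening: 0.0287
```

arm_command:
  commands:
    - {"dx": 0.2, "dy": 0.02, "dz": 0, "rx": 0, "ry": 0, "rz": 0, "jaw": 1}
    - {"dx": 0.1, "dy": 0.01, "dz": 0, "rx": 0, "ry": 0, "rz": 0, "jaw": 1}
    - {"dx": 0, "dy": 0, "dz": 0, "rx": 0, "ry": 0, "rz": 0, "jaw": 1}

```text
time_s: 6.88
ee_pos: [0.5133, -0.0554, 0.0488]
ee_rot: [1.883, 1.571, 0.425]
wrist_force: [-0.6, 0.1, 0.6]
opening: 0.0287
```

arm_command:
  commands:
    - {"dx": 0.2, "dy": 0.02, "dz": 0, "rx": 0, "ry": 0, "rz": 0, "jaw": 1}
    - {"dx": 0, "dy": 0, "dz": 0, "rx": 0, "ry": 0, "rz": 0, "jaw": 1}
    - {"dx": 0, "dy": 0, "dz": 0, "rx": 0, "ry": 0, "rz": 0, "jaw": 1}

```text
time_s: 7.13
ee_pos: [0.5152, -0.0554, 0.0488]
ee_rot: [-0.994, 1.571, -2.452]
wrist_force: [-1.8, -0.4, 0.9]
opening: 0.0291
```

Next I'll move in 1–2 mm steps until the force rises; contact is expected near x=0.517.

arm_command:
  commands:
    - {"dx": 0.1, "dy": 0.01, "dz": 0, "rx": 0, "ry": 0, "rz": 0, "jaw": 1}
    - {"dx": 0.1, "dy": 0.01, "dz": 0, "rx": 0, "ry": 0, "rz": 0, "jaw": 1}
    - {"dx": 0, "dy": 0, "dz": 0, "rx": 0, "ry": 0, "rz": 0, "jaw": 1}

```text
time_s: 7.38
ee_pos: [0.5167, -0.0555, 0.0487]
ee_rot: [-1.507, 1.569, -2.965]
wrist_force: [-4.4, -2.1, 3.8]
opening: 0.0284
```

arm_command:
  commands:
    - {"dx": 0.1, "dy": 0.01, "dz": 0, "rx": 0, "ry": 0, "rz": 0, "jaw": 1}
    - {"dx": 0.1, "dy": 0.01, "dz": 0, "rx": 0, "ry": 0, "rz": 0, "jaw": 1}
    - {"dx": 0, "dy": 0, "dz": 0, "rx": 0, "ry": 0, "rz": 0, "jaw": 1}

```text
time_s: 7.63
ee_pos: [0.5174, -0.0555, 0.0487]
ee_rot: [-1.678, 1.567, -3.137]
wrist_force: [-11.5, -0.9, 12.2]
opening: 0.029
```

arm_command:
  commands:
    - {"dx": 0.1, "dy": 0.01, "dz": 0, "rx": 0, "ry": 0, "rz": 0, "jaw": 1}
    - {"dx": 0, "dy": 0, "dz": 0, "rx": 0, "ry": 0, "rz": 0, "jaw": 1}
    - {"dx": 0, "dy": 0, "dz": 0, "rx": 0, "ry": 0, "rz": 0, "jaw": 1}

```text
time_s: 7.88
ee_pos: [0.5185, -0.0555, 0.0487]
ee_rot: [-1.629, 1.567, -3.087]
wrist_force: [-11.3, -2.9, 10.7]
opening: 0.0283
```

arm_command:
  commands:
    - {"dx": -0.15, "dy": 0, "dz": 0, "rx": 0, "ry": 0, "rz": 0, "jaw": 1}
    - {"dx": 0, "dy": 0, "dz": 0, "rx": 0, "ry": 0, "rz": 0, "jaw": 1}
    - {"dx": 0, "dy": 0, "dz": 0, "rx": 0, "ry": 0, "rz": 0, "jaw": 0.5}
    - {"dx": 0, "dy": 0, "dz": 0, "rx": 0, "ry": 0, "rz": 0, "jaw": 0.4}
    - {"dx": 0, "dy": 0, "dz": 0, "rx": 0, "ry": 0, "rz": 0, "jaw": 0.4}
    - {"dx": 0, "dy": 0, "dz": 0, "rx": 0, "ry": 0, "rz": 0, "jaw": 0.4}

```text
time_s: 8.38
ee_pos: [0.5192, -0.0544, 0.0489]
ee_rot: [1.651, 1.57, 0.194]
wrist_force: [1.1, 1.0, 1.0]
opening: 0.051
```

```bash
python3 - <<'E'
from w import *
s,c,T=wrist("w4")
o=np.array([.5234,-.0544]);y=.1108;Rm=np.array([[np.cos(y),-np.sin(y)],[np.sin(y),np.cos(y)]])
im=c["color"].copy()
w=(*(Rm@np.array([-.0065,0])+o),)
for z in(.006,.086):print(z,proj(c,(*w,z),T))
q=robot.capture("scene");np.save("scene2.npy",q,allow_pickle=True)
a,b=proj(q,(*w,.006)),proj(q,(*w,.086));print(a,b)
x0,y0=int(a[0])-40,int(a[1])-70
big=cv2.resize(q["color"][y0:y0+100,x0:x0+80],(400,500),interpolation=cv2.INTER_CUBIC)
out=np.zeros((500,800,3),np.uint8);out[:300,:400]=cv2.resize(im,(400,300));out[:,400:]=big;cv2.imwrite("pics/w4.png",out);print(x0,y0)
E
```

```text
t 8.3833 pos [ 0.5192 -0.0544  0.0489] fingers [ 0.001  0.    -1.   ] open [0.994 0.113 0.001] F [1.1 1.  1. ] op 0.051 q7 [-0.47  0.32  0.56  1.95 -0.21  0.92  0.31]
0.006 (np.float64(261.6262412756484), np.float64(218.9482036253355))
0.086 (np.float64(259.8782830873489), np.float64(290.04124049629365))
(np.float64(266.8549280573631), np.float64(277.279645280488)) (np.float64(267.57480741622214), np.float64(257.90981992514395))
226 207
```

View pics/w4.png

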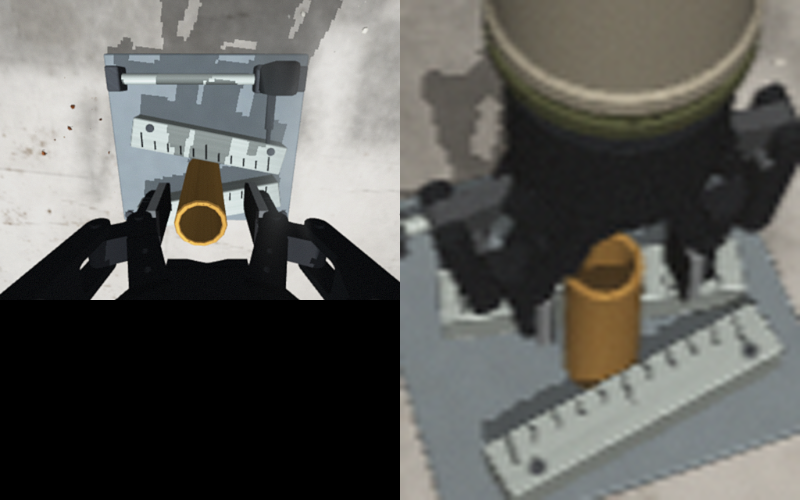

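The wrist view shows the released tube standing, with its rim at about (259,284) full scale against a predicted (260,290). It touches the jaw near mid-scale. In the scene crop the tube is upright. I'll re-grip lower to seat it without any tilting moment.

arm_command:
  commands:
    - {"dx": -0.2, "dy": 0, "dz": -0.6, "rx": 0, "ry": 0, "rz": 0, "jaw": 0.4}
    - {"dx": 0, "dy": 0, "dz": -0.8, "rx": 0, "ry": 0, "rz": 0, "jaw": 0.4}
    - {"dx": 0, "dy": 0, "dz": -0.3, "rx": 0, "ry": 0, "rz": 0, "jaw": 0.4}
    - {"dx": 0, "dy": 0, "dz": 0, "rx": 0, "ry": 0, "rz": 0, "jaw": 0.4}
    - {"dx": 0, "dy": 0, "dz": 0, "rx": 0, "ry": 0, "rz": 0, "jaw": 0.7}
    - {"dx": 0, "dy": 0, "dz": 0, "rx": 0, "ry": 0, "rz": 0, "jaw": 1}
    - {"dx": 0, "dy": 0, "dz": 0, "rx": 0, "ry": 0, "rz": 0, "jaw": 1}
    - {"dx": 0, "dy": 0, "dz": 0, "rx": 0, "ry": 0, "rz": 0, "jaw": 1}

```text
time_s: 9.15
ee_pos: [0.5168, -0.0548, 0.032]
ee_rot: [1.451, 1.571, -0.007]
wrist_force: [-0.1, 0.4, -0.6]
opening: 0.0289
```

arm_command:
  commands:
    - {"dx": 0.1, "dy": 0.01, "dz": 0, "rx": 0, "ry": 0, "rz": 0, "jaw": 1}
    - {"dx": 0, "dy": 0, "dz": 0, "rx": 0, "ry": 0, "rz": 0, "jaw": 1}
    - {"dx": 0, "dy": 0, "dz": 0, "rx": 0, "ry": 0, "rz": 0, "jaw": 1}

```text
time_s: 9.4
ee_pos: [0.5172, -0.0548, 0.0319]
ee_rot: [-1.793, 1.57, 3.032]
wrist_force: [-4.8, -1.0, 4.7]
opening: 0.0289
```

arm_command:
  commands:
    - {"dx": 0.1, "dy": 0.01, "dz": 0, "rx": 0, "ry": 0, "rz": 0, "jaw": 1}
    - {"dx": 0.1, "dy": 0.01, "dz": 0, "rx": 0, "ry": 0, "rz": 0, "jaw": 1}
    - {"dx": 0, "dy": 0, "dz": 0, "rx": 0, "ry": 0, "rz": 0, "jaw": 1}
    - {"dx": 0, "dy": 0, "dz": 0, "rx": 0, "ry": 0, "rz": 0, "jaw": 1}

```text
time_s: 9.73
ee_pos: [0.5176, -0.0548, 0.0319]
ee_rot: [-1.808, 1.566, 3.017]
wrist_force: [-13.4, -0.3, 15.1]
opening: 0.0287
```

arm_command:
  commands:
    - {"dx": -0.2, "dy": -0.02, "dz": 0, "rx": 0, "ry": 0, "rz": 0, "jaw": 1}
    - {"dx": 0, "dy": 0, "dz": 0, "rx": 0, "ry": 0, "rz": 0, "jaw": 0.6}
    - {"dx": 0, "dy": 0, "dz": 0, "rx": 0, "ry": 0, "rz": 0, "jaw": 0.3}
    - {"dx": 0, "dy": 0, "dz": 0, "rx": 0, "ry": 0, "rz": 0, "jaw": 0.3}
    - {"dx": 0, "dy": 0, "dz": 1, "rx": 0, "ry": 0, "rz": 0, "jaw": 0.3}
    - {"dx": 0, "dy": 0, "dz": 3, "rx": 0, "ry": 0, "rz": 0, "jaw": 0.2}
    - {"dx": 0, "dy": 0, "dz": 4, "rx": 0, "ry": 0, "rz": 0, "jaw": 0.1}
    - {"dx": 0, "dy": 0, "dz": 4, "rx": 0, "ry": 0, "rz": 0, "jaw": 0}

```text
time_s: 10.4
ee_pos: [0.5171, -0.055, 0.1535]
ee_rot: [-1.071, 1.569, -2.53]
wrist_force: [1.5, 1.1, 0.6]
opening: 0.0851
```

arm_command:
  commands:
    - {"dx": 1, "dy": -1, "dz": 3, "rx": 0, "ry": 0, "rz": 0, "jaw": 0}
    - {"dx": 1, "dy": -2, "dz": 3, "rx": 0, "ry": 0, "rz": 0, "jaw": 0}
    - {"dx": 0, "dy": -3, "dz": 2, "rx": 0, "ry": 0, "rz": 0, "jaw": 0}
    - {"dx": 0, "dy": 0, "dz": 0, "rx": 0, "ry": 0, "rz": 0, "jaw": 0}
    - {"dx": 0, "dy": 0, "dz": 0, "rx": 0, "ry": 0, "rz": 0, "jaw": 0}
    - {"dx": 0, "dy": 0, "dz": 0, "rx": 0, "ry": 0, "rz": 0, "jaw": 0}

```text
time_s: 10.9
ee_pos: [0.5376, -0.1144, 0.2319]
ee_rot: [2.923, 1.57, 1.465]
wrist_force: [0.1, 0.5, -0.4]
opening: 0.0853
```

```bash
cat > chk.py <<'E'
from w import *
o=np.array([.5234,-.0544]);y=.1108;Rm=np.array([[np.cos(y),-np.sin(y)],[np.sin(y),np.cos(y)]])
def chk(name):
    s,c,T=wrist(name);im=cv2.resize(c["color"],None,fx=2,fy=2,interpolation=cv2.INTER_CUBIC)
    P=lambda g,z:np.array(proj(c,(*(Rm@np.array(g)/1e3+o),z/1e3),T))
    pts=np.array([P(g,6) for g in[(75,97),(75,-53),(-85,-53),(-85,97)]]+[P((-6.5,0),86),P((-6.5,0),6),P((43,78),54),P((-6.5,31),29),P((-6.5,78),54)])
    a=pts.mean(0)*2;print("full px",pts.round(1).tolist())
    h,w=im.shape[:2];x0=int(np.clip(a[0]-400,0,w-800));y0=int(np.clip(a[1]-300,0,h-600))
    im=im[y0:y0+600,x0:x0+800]
    for p in pts:cv2.drawMarker(im,tuple(int(v) for v in p*2+.5-[x0,y0]),(0,0,255),0,8)
    cv2.imwrite(f"pics/{name}.png",im);print("crop=2*full-",x0,y0)
E
python3 -c "
from chk import *
chk('w5')"
```

```text
t 10.9 pos [ 0.5376 -0.1144  0.2319] fingers [ 0.  0. -1.] open [0.994 0.112 0.   ] F [ 0.1  0.5 -0.4] op 0.0853 q7 [-0.45  0.18  0.65  1.69 -0.11  1.31  0.34]
full px [[323.7, 30.2], [316.5, 159.0], [194.2, 158.7], [184.9, 29.8], [250.9, 120.6], [253.8, 117.0], [300.3, 39.5], [252.9, 89.9], [251.4, 39.4]]
crop=2*full- 117 0
```

View pics/w5.png

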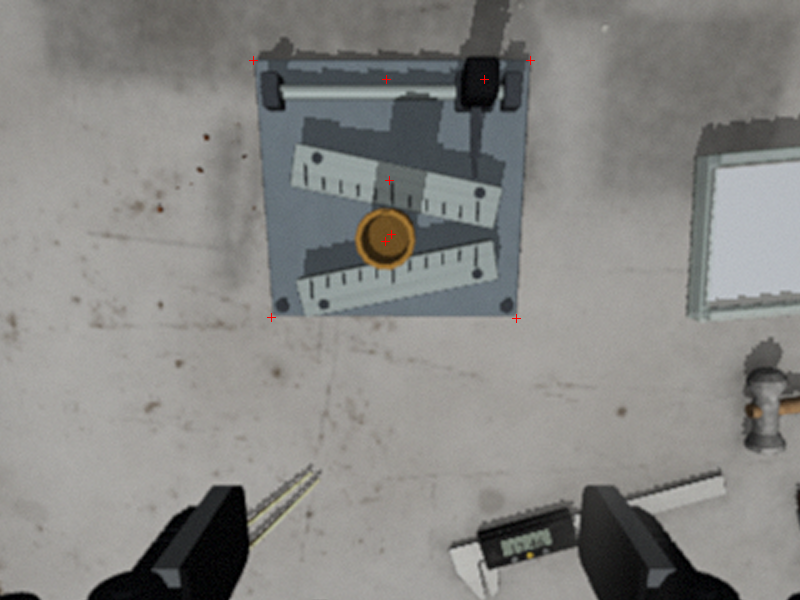

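The tube's rim at (385,239) sits on the predicted wedge position (385,241) and it stands upright. The knob is at x ≈ 480 px, so the pointer is at about +41 mm. Next I'll grip the knob.

arm_command:
  commands:
    - {"dx": 0.4, "dy": 2.8, "dz": 0, "rx": 0, "ry": 0, "rz": 0, "jaw": 0.2}
    - {"dx": 0.4, "dy": 3.8, "dz": 0, "rx": 0, "ry": 0, "rz": 0, "jaw": 0.2}
    - {"dx": 0.4, "dy": 3.8, "dz": 0, "rx": 0, "ry": 0, "rz": 0, "jaw": 0.2}
    - {"dx": 0.4, "dy": 2.6, "dz": 0, "rx": 0, "ry": 0, "rz": 0, "jaw": 0.3}
    - {"dx": 0.2, "dy": 1.2, "dz": -2, "rx": 0, "ry": 0, "rz": 0, "jaw": 0.3}
    - {"dx": 0, "dy": 0, "dz": -4, "rx": 0, "ry": 0, "rz": 0, "jaw": 0.3}
    - {"dx": 0, "dy": 0, "dz": -4, "rx": 0, "ry": 0, "rz": 0, "jaw": 0.3}
    - {"dx": 0, "dy": 0, "dz": -3, "rx": 0, "ry": 0, "rz": 0, "jaw": 0.3}
    - {"dx": 0, "dy": 0, "dz": 0, "rx": 0, "ry": 0, "rz": 0, "jaw": 0.3}
    - {"dx": 0, "dy": 0, "dz": 0, "rx": 0, "ry": 0, "rz": 0, "jaw": 0.3}

```text
time_s: 11.78
ee_pos: [0.5545, 0.0279, 0.1009]
ee_rot: [-1.406, 1.567, -2.862]
wrist_force: [-0.0, -0.0, 0.9]
opening: 0.0597
```

arm_command:
  commands:
    - {"dx": 0.1, "dy": 0, "dz": -2.5, "rx": 0, "ry": 0, "rz": 0, "jaw": 0.3}
    - {"dx": 0, "dy": 0, "dz": -2, "rx": 0, "ry": 0, "rz": 0, "jaw": 0.3}
    - {"dx": 0, "dy": 0, "dz": -1.5, "rx": 0, "ry": 0, "rz": 0, "jaw": 0.3}
    - {"dx": 0, "dy": 0, "dz": -0.7, "rx": 0, "ry": 0, "rz": 0, "jaw": 0.3}
    - {"dx": 0, "dy": 0, "dz": 0, "rx": 0, "ry": 0, "rz": 0, "jaw": 0.3}
    - {"dx": 0, "dy": 0, "dz": 0, "rx": 0, "ry": 0, "rz": 0, "jaw": 0.3}

```text
time_s: 12.28
ee_pos: [0.5578, 0.0276, 0.0365]
ee_rot: [1.704, 1.569, 0.246]
wrist_force: [0.4, -0.1, 0.2]
opening: 0.06
```

arm_command:
  commands:
    - {"dx": 0, "dy": 0, "dz": 0, "rx": 0, "ry": 0, "rz": 0, "jaw": 0.5}
    - {"dx": 0, "dy": 0, "dz": 0, "rx": 0, "ry": 0, "rz": 0, "jaw": 0.7}
    - {"dx": 0, "dy": 0, "dz": 0, "rx": 0, "ry": 0, "rz": 0, "jaw": 1}
    - {"dx": 0, "dy": 0, "dz": 0, "rx": 0, "ry": 0, "rz": 0, "jaw": 1}
    - {"dx": 0, "dy": 0, "dz": 0, "rx": 0, "ry": 0, "rz": 0, "jaw": 1}
    - {"dx": 0, "dy": 0, "dz": 0, "rx": 0, "ry": 0, "rz": 0, "jaw": 1}

```text
time_s: 12.78
ee_pos: [0.5574, 0.0275, 0.0358]
ee_rot: [1.824, 1.569, 0.366]
wrist_force: [0.3, 0.4, 6.2]
opening: 0.0166
```

arm_command:
  commands:
    - {"dx": -0.5, "dy": -0.06, "dz": 0, "rx": 0, "ry": 0, "rz": 0, "jaw": 1}
    - {"dx": -0.9, "dy": -0.1, "dz": 0, "rx": 0, "ry": 0, "rz": 0, "jaw": 1}
    - {"dx": -0.9, "dy": -0.1, "dz": 0, "rx": 0, "ry": 0, "rz": 0, "jaw": 1}
    - {"dx": -0.9, "dy": -0.1, "dz": 0, "rx": 0, "ry": 0, "rz": 0, "jaw": 1}
    - {"dx": -0.9, "dy": -0.1, "dz": 0, "rx": 0, "ry": 0, "rz": 0, "jaw": 1}
    - {"dx": -0.5, "dy": -0.05, "dz": 0, "rx": 0, "ry": 0, "rz": 0, "jaw": 1}
    - {"dx": -0.3, "dy": -0.03, "dz": 0, "rx": 0, "ry": 0, "rz": 0, "jaw": 1}
    - {"dx": 0, "dy": 0, "dz": 0, "rx": 0, "ry": 0, "rz": 0, "jaw": 1}
    - {"dx": 0, "dy": 0, "dz": 0, "rx": 0, "ry": 0, "rz": 0, "jaw": 1}
    - {"dx": 0, "dy": 0, "dz": 0, "rx": 0, "ry": 0, "rz": 0, "jaw": 1}

```text
time_s: 13.62
ee_pos: [0.5079, 0.022, 0.0357]
ee_rot: [1.968, 1.569, 0.51]
wrist_force: [-0.8, 0.1, 9.2]
opening: 0.0166
```

arm_command:
  commands:
    - {"dx": 0.05, "dy": 0.01, "dz": 0, "rx": 0, "ry": 0, "rz": 0, "jaw": 1}
    - {"dx": 0, "dy": 0, "dz": 0, "rx": 0, "ry": 0, "rz": 0, "jaw": 1}
    - {"dx": 0, "dy": 0, "dz": 0, "rx": 0, "ry": 0, "rz": 0, "jaw": 0.8}
    - {"dx": 0, "dy": 0, "dz": 0, "rx": 0, "ry": 0, "rz": 0, "jaw": 0.6}
    - {"dx": 0, "dy": 0, "dz": 0, "rx": 0, "ry": 0, "rz": 0, "jaw": 0.4}
    - {"dx": 0, "dy": 0, "dz": 0, "rx": 0, "ry": 0, "rz": 0, "jaw": 0.4}
    - {"dx": 0, "dy": 0, "dz": 1, "rx": 0, "ry": 0, "rz": 0, "jaw": 0.4}
    - {"dx": 0, "dy": 0, "dz": 3, "rx": 0, "ry": 0, "rz": 0, "jaw": 0.4}
    - {"dx": 0, "dy": 0, "dz": 4, "rx": 0, "ry": 0, "rz": 0, "jaw": 0.4}
    - {"dx": 0, "dy": 0, "dz": 4, "rx": 0, "ry": 0, "rz": 0, "jaw": 0.2}

```text
time_s: 14.45
ee_pos: [0.5073, 0.0214, 0.1563]
ee_rot: [-1.111, 1.569, -2.57]
wrist_force: [1.4, 0.9, 0.5]
opening: 0.062
```

arm_command:
  commands:
    - {"dx": 0.3, "dy": -1.5, "dz": 3, "rx": 0, "ry": 0, "rz": 0, "jaw": 0}
    - {"dx": 0.3, "dy": -3, "dz": 2.5, "rx": 0, "ry": 0, "rz": 0, "jaw": 0}
    - {"dx": 0.2, "dy": -3.8, "dz": 0, "rx": 0, "ry": 0, "rz": 0, "jaw": 0}
    - {"dx": 0.2, "dy": -3, "dz": 0, "rx": 0, "ry": 0, "rz": 0, "jaw": 0}
    - {"dx": 0, "dy": -1, "dz": 0, "rx": 0, "ry": 0, "rz": 0, "jaw": 0}
    - {"dx": 0, "dy": 0, "dz": 0, "rx": 0, "ry": 0, "rz": 0, "jaw": 0}
    - {"dx": 0, "dy": 0, "dz": 0, "rx": 0, "ry": 0, "rz": 0, "jaw": 0}
    - {"dx": 0, "dy": 0, "dz": 0, "rx": 0, "ry": 0, "rz": 0, "jaw": 0}

```text
time_s: 15.12
ee_pos: [0.5182, -0.0994, 0.2098]
ee_rot: [-2.547, 1.57, 2.28]
wrist_force: [0.2, 1.0, 0.3]
opening: 0.0855
```

```bash
python3 -c "
from chk import *
chk('w6')"
```

```text
t 15.1167 pos [ 0.5182 -0.0994  0.2098] fingers [-0.     0.001 -1.   ] open [ 0.993  0.114 -0.   ] F [0.2 1.  0.3] op 0.0855 q7 [-0.5   0.14  0.66  1.78 -0.09  1.26  0.3 ]
full px [[343.1, 42.9], [332.9, 175.9], [205.1, 175.3], [197.2, 42.2], [269.1, 140.8], [268.1, 132.5], [321.1, 54.5], [268.6, 105.6], [269.3, 54.3]]
crop=2*full- 149 0
```

View pics/w6.png

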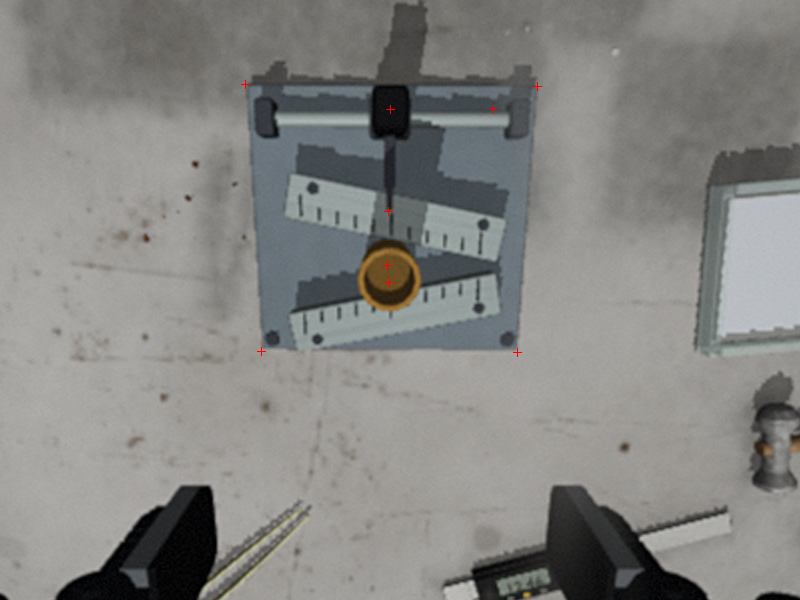

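The knob (390,110) and pointer finger (390,180) line up with the tube's rim centre (389,277), within about 1 px or 0.5 mm. I'll do one numeric check and confirm the thin tube is untouched before signing off.

```bash
python3 - <<'E'
from chk import *
d=np.load("wr.npy",allow_pickle=True).item();c,T=d["c"],d["T"];im=c["color"]
g=lambda u,v,z:(Rm.T@(onz(c,u,v,z/1e3,T)[:2]-o)*1e3).round(1)
m=cv2.inRange(cv2.cvtColor(im,cv2.COLOR_BGR2HSV),(10,120,40),(28,255,255));m[:, :220]=0;m[:,330:]=0;m[180:]=0
ct=max(cv2.findContours(m,0,2)[0],key=cv2.contourArea);e=cv2.fitEllipse(cv2.convexHull(ct));print("rim",e,g(*e[0],86))
gray=im.min(2)
k=(gray[45:66,240:300]<35);ys,xs=np.nonzero(k);print("knob",xs.min()+240,xs.max()+240,g((xs.min()+xs.max())/2+240,52,54))
for r in(75,80,85,90):
    row=255-gray[r,262:278].astype(float);w=np.clip(row-np.percentile(row,60),0,None);u=262+(w*np.arange(16)).sum()/w.sum();print("finger",r,round(u,2),g(u,r,29))
t=robot.capture("top");mm=cv2.inRange(cv2.cvtColor(t["color"],cv2.COLOR_BGR2HSV),(10,140,60),(28,255,255))
for s in cv2.connectedComponentsWithStats(mm)[2][1:]:
    if s[4]>50:print("top brass",s)
E
```

```text
rim ((268.52740478515625, 137.76513671875), (30.536163330078125, 35.12590789794922), 174.44833374023438) [-7.1  2.8]
knob 260 279 [-6.4 80. ]
finger 75 269.45 [-5.9 61.9]
finger 80 268.76 [-6.5 57. ]
finger 85 268.86 [-6.4 52. ]
finger 90 268.7 [-6.5 47. ]
top brass [110 109   6  36  59]
top brass [134 108  36  21 396]
top brass [330 186  14  14 102]
top brass [196 188  14  13  97]
top brass [171 270  26  31 273]
top brass [164 324  17  29 263]
```

```bash
python3 -c "
from plant import robot
print(robot.sign_off())"
```

```text
the job is handed in; nothing more can be done
None
```

The job is handed in at about 15 s of arm time. The thick tube stands wedged in the gauge and the pointer is level with it.

**What I did:** I lowered the thick tube into the wide mouth and slid it along the slot until the jaws stopped it. The first push, with a high grip, seemed to start tilting the tube. I re-gripped it lower and seated it again with about 13 N. I then gripped the pointer knob, slid it back along its rail, let go and moved the arm clear.

**Last checks:**
- **Pointer:** the knob is at x ≈ -6.4 mm in the gauge's frame. The finger reads -6.4 to -6.5 mm in three rows and -5.9 mm in a fourth.
- **Tube:** its rim is at x ≈ -7.1 mm by camera and about -6.2 mm from the gripper position, against a computed wedge position of -6.5 mm. These agree within about 1 mm.
- **Disagreement:** the rim fit put the tube 2.8 mm off the slot's centre line. I put this down to the inner wall of the tube showing in the colour mask, plus calibration error. In the last view the tube looks upright between the jaws.
- **Thin tube:** its outline in the top view is unchanged from the start.
- **Robot:** the gripper is open, clear of everything, with wrist force near zero.

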